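Twist the top canister off the nested stack and load it in the carrier

TASK

Free the upper blue canister (orange lid) from the one it is nested in by twisting it anticlockwise, seen from above, while lifting, without forcing it. Stand it upright on the bench and let go; then take it again by the steel knob on its lid and lower it into the empty bay of the grey carrier, so that it stands upright on the bay's floor. Do not drop it or tip it over, and do not disturb the other things nearby.

Things in the scene. Friction and masses are not known exactly. Their poses are not given: they have to be found in the camera images.
- canister_mid (a point): Centre (half-way up, on the axis, 59.5 mm above its foot) of the loose blue canister with orange lid, 0.24 kg, upright, 119 mm high. Lower 30 mm: a taper, 39 mm across at the foot, 49 mm at its top, nested in the fixed one; then a 60 mm cylinder from 30 to 96 mm above the foot (lid from 85 mm); then a steel knob. z axis up.
- canister_knob_mid (a point): Centre of the gripping part of the steel knob on the canister's lid, on the axis, 110 mm above the canister's foot. The knob is a 22 mm cylinder whose gripping part runs from 6 mm to 23 mm above the flat lid. It swivels freely on the lid, so it can carry the canister but not twist it.
- canister_foot (a point): Centre of the canister's flat foot (underside), 39 mm across. While nested it is 40 mm above the bench.
- dock_rim (a point): Centre of the top rim of the lower blue canister, which is fixed to a dark steel base plate 110 mm square on the bench. The rim is 70 mm above the bench, 63 mm outside and 56 mm inside diameter. The two steel hooked ramps stand round the rim up to 19 mm above it, 41 mm from the axis.
- dock: Fixed lower canister on its base plate; origin at the plate's underside. The loose canister's lugs lie at the closed ends of its two hooked ramps: no straight lift (2.5 mm play). Turned anticlockwise seen from above, they climb 5 mm and leave the ramps after some 55 degrees; from 60 to 110 degrees it lifts straight out (30 mm clears the rim, 55 mm the hooks).
- bay_floor (a point): Centre of the floor of the empty bay of the grey carrier, 4 mm above the bench. The bay is 86 mm square inside, its walls reach 72 mm above the bench and are 4 mm thick; the carrier (94 x 184 x 72 mm) is fixed. The y axis points along the row of bays, away from the full bay.
- carrier: Grey two-bay carrier, fixed; origin at the centre of its underside, y axis along its length. The empty bay is on its +y side (the robot's left); the other, centre 90 mm away, holds a grey canister with black lid of the same size, its knob top 123 mm above the bench.
- slide_box: Blue flat box 92 x 175 x 34 mm (175 along its y axis), origin at the centre of its underside. Bystander, leave alone.
- objective_case: Small case with black base and clear cap, 36 mm across, 59 mm high, origin at its underside. Bystander, leave alone.
- card_case: Flat black card case 59 x 92 x 12 mm, origin at its underside. Bystander, leave alone.
- canister: The same canister; origin at the centre of its foot. While it is nested, the hooked ramps reach 49 mm above its foot and 41 mm from its axis: grip its 60 mm body above them, e.g. 76 mm above the foot. Two steel lugs, 6 mm thick, stand out along its x axis 35 mm above the foot, 74 mm over both. Standing on its foot it is stable.
Not all that is in view belongs to the job. Leave any purple look-alike of the canister alone.

How it is judged:
By the outcome, as a careful person would: the job done as asked, in the order asked, and still so for the second after the job is handed in, with the robot touching nothing.
It also fails if it takes over 53 s, if anything falls off the work surface, if the arm or the gripper's body presses on something with over 40 N, if the wrist force passes 120 N, or if a joint passes its speed limit or range.

ROBOT

A 6-joint arm with a two-finger parallel gripper is mounted at the origin on a cart in front of the work surface, level with it; the furniture and walls round the work are solid. World frame = base frame: x ahead of the robot, y to its left, z up, the work surface at z = 0. Lengths are in m, angles in degrees, forces in N, time in s.
With the tool pointing down it reaches from about 0.25 to 0.775 m from the base axis. Payload 8.9 kg.
Tool frame: the origin (TCP) lies on the mounting face of the last link; the fingertips stand 173 mm ahead of it and the grasp point (between the pads) lies 155 mm ahead of it; z points along the fingers, y is the line along which they close (so a half turn about z gives the same grasp; the last joint's range is limited). The gripper opens to 85 mm and grips with 20 to 120 N. Pads are 22 mm wide; open, the fingers measure 114 mm over their backs; the gripper's body (76 mm by 85 mm) begins 54 mm behind the grasp point. The pads swing forward as they close: fully open they stand 13 mm farther back than shut.
Start: joints at [58.023, 16.656, -8.789, 64.555, 0, 82.019], TCP at [0.213, 0.48, 0.405] pointing down, gripper open.
Joint ranges: [-144.48, 144.48], [-52.06, 99.96], [-74.48, 78.29], [-112.23, 115.85], [-86.99, 84.42], [-180, 180]. Speed limits (degrees/s): [127.2, 127.2, 159.86, 180, 180, 180].

INTERFACE

Orientations are given as [roll, pitch, yaw] about the fixed x, y, z axes, in that order (R = Rz(yaw) Ry(pitch) Rx(roll)).
In Python, from workcell import get_state, camera, close_job gives the robot as it stands.
- The arm moves only by the shell command python3 -m pendant 'ROWS' [OPENING] [FORCE]. ROWS is JSON, a list of rows, each a list of 4 numbers: the shift along the tool's x, y, z in mm, then the turn about the tool's z in degrees. A call has 1 to 5 rows; each row is the pose to reach, as a shift and turn from the pose commanded when the call began, along the tool's axes at that moment; what a row does not reach only later rows make up. A row lasts 1/12 s, in which the tool goes at most 41.7 mm and 7.16 degrees, less where a joint would pass 70% of its speed; a pose out of reach is approached as far as the arm can. A call with a gripper value outside its range is refused whole. OPENING is the gripper's target within -1 to 1 (fully open at 1, half-way at 0, shut at -1), set as the call begins (- or left out, the last holds). The fingers move at their own pace and stop on an object; FORCE is the grip in N (left out, the last holds). Time passes only in rows, so rows that repeat a pose let the fingers close. It gives the time, the measured TCP pose, the force, the opening and the grip force at its end, in the units of the state.
- get_state(): the state, without advancing time (a new reading comes with each control period).
- camera(name): name is "scene" or "side" or "wrist"; returns a dict with "color" (420x560x3 uint8, red, green, blue), "range_z" (420x560 float32, m along the optical axis (not along the pixel's ray), 0 where there is no reading), "fx", "fy", "cx", "cy" (pixels), "D" ([k1, k2, p1, p2, k3] as OpenCV has them; the pictures are not rectified), "pose" (4x4, takes a point from camera to world coordinates). Camera axes: x right, y down, z forward; pixel columns grow to the right and rows downward; lengths in m; the calibration is good to about 2 mm. A picture is of the moment at which its call begins.
- close_job(): hands the job in; it is judged then, once.
The state is a dict: "t": time; "joint_pos": joint angles; "dq": joint speeds; "joint_efforts": joint torques, N m; "position": TCP position; "tcp_rot": TCP orientation; "wrist_force": force on the tool from outside, world axes, zero at the start; "torque": the same for the moment, N m; "grip_width": finger opening in m; "gripper_force": force on a finger pad.
Only numpy, scipy, OpenCV 4.12 (cv2) and the standard library are available. Lean on these libraries where they do the work, as an engineer would, in place of code of your own. Each camera call takes 0.05 s, during which the arm holds its last target. There are 200 camera calls.

## Working session

There is one attempt and no reset: what is moved stays moved. The work goes in short steps, Python scripts to look and compute and a shell command to move; the robot and the scene stay as the last step left them, time stands still between calls to the robot, and variables do not carry over. Pictures are saved under pics/ and viewed, at most 10 in all, crops included, and the job is handed in when it is done.

```bash
mkdir -p pics; ls; cat > h.py <<'E'
import numpy as np, cv2
from workcell import get_state, camera
def cloud(c):
    h,w=c["range_z"].shape
    u,v=np.meshgrid(np.arange(w),np.arange(h))
    K=np.array([[c["fx"],0,c["cx"]],[0,c["fy"],c["cy"]],[0,0,1.]])
    p=cv2.undistortPoints(np.stack([u,v],-1).reshape(-1,1,2).astype(float),K,np.array(c["D"])).reshape(h,w,2)
    z=c["range_z"][...,None]
    P=np.concatenate([p*z,z],-1)
    T=np.array(c["pose"])
    return P@T[:3,:3].T+T[:3,3], c["range_z"]>0
def save(n,im): cv2.imwrite("pics/"+n,cv2.cvtColor(im,cv2.COLOR_RGB2BGR))
E
python3 - <<'E'
from h import *
print(get_state())
ims=[]
for n in ["scene","side","wrist"]:
    c=camera(n); np.save(n+".npy",c,allow_pickle=True); ims.append(c["color"]); print(n,np.round(c["pose"],3).tolist())
save("a.png",ims[0]); save("b.png",cv2.resize(np.hstack(ims[1:]),(800,300)))
E
```

```text
pics
{'t': 0.0, 'joint_pos': array([ 5.80244418e+01,  1.66902749e+01, -8.82982580e+00,  6.45561702e+01,
        1.45935422e-04,  8.20202680e+01]), 'dq': array([0.03895049, 0.13728485, 0.05728378, 0.04575974, 0.00835833,
       0.00271836]), 'joint_efforts': array([ 1.23526454e-03, -5.37143934e+01,  3.31371045e+01,  1.61610357e-02,
       -1.77119819e-04,  5.51504843e-05]), 'position': array([0.21337236, 0.47945436, 0.40412806]), 'tcp_rot': array([-1.79924488e+02, -1.07326546e-02,  1.56004167e+02]), 'wrist_force': array([ 0.37264048,  0.30595207, -0.53142986]), 'torque': array([ 0.00741135, -0.01887115,  0.0402249 ]), 'gripper_force': 0.0, 'grip_width': 0.08537117555629244}
scene [[0.741, -0.268, 0.616, -0.065], [-0.671, -0.327, 0.666, -0.743], [0.023, -0.906, -0.422, 0.547], [0.0, 0.0, 0.0, 1.0]]
side [[0.686, 0.589, -0.427, 1.023], [0.728, -0.565, 0.389, -0.49], [-0.012, -0.578, -0.816, 1.043], [0.0, 0.0, 0.0, 1.0]]
wrist [[0.406, 0.881, 0.242, 0.153], [0.914, -0.392, -0.109, 0.507], [-0.001, 0.265, -0.964, 0.374], [0.0, 0.0, 0.0, 1.0]]
```

View pics/a.png

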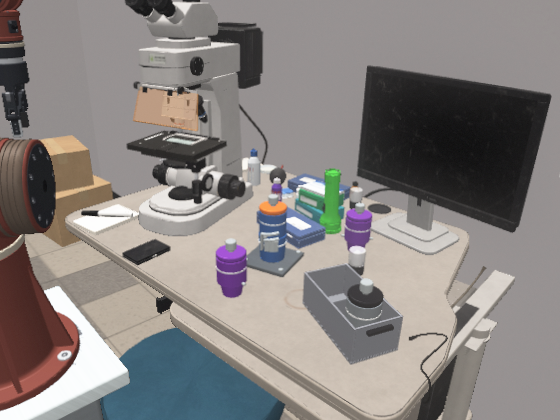

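View pics/b.png

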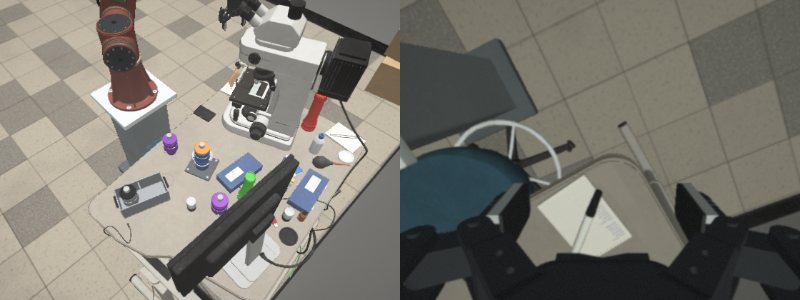

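The scene shows these candidates: the orange-lid blue canister nested on a dark plate at (272,225), purple look-alikes at (231,268), (358,228) and (277,188), and a grey canister with a black lid in the carrier at (366,300). I choose (272,225). The empty bay is at about (330,290).

```bash
python3 - <<'E'
from h import *
c=[]
for n in ["scene","side"]:
    d=np.load(n+".npy",allow_pickle=True).item(); P,ok=cloud(d)
    hsv=cv2.cvtColor(d["color"],cv2.COLOR_RGB2HSV); H,S,V=cv2.split(hsv)
    W=ok&(P[...,0]>.1)&(P[...,0]<1)&(abs(P[...,1])<.6)
    o=W&(H>5)&(H<20)&(S>170)&(P[...,2]<.2)
    o=cv2.morphologyEx(o.astype(np.uint8),cv2.MORPH_OPEN,np.ones((3,3)))>0
    nl,l,st,ce=cv2.connectedComponentsWithStats(o.astype(np.uint8))
    for i in range(1,nl):
        q=P[l==i]; print(n,"orange",ce[i].round(),len(q),np.percentile(q,[2,50,98],0).round(3).tolist())
        t=q[abs(q[:,2]-np.percentile(q[:,2],95))<.004]; print("  top",(t.max(0)+t.min(0))/2,np.ptp(t,0))
    # carrier rim: points z 0.066..0.076, grey
    r=W&(abs(P[...,2]-.071)<.004)&(S<60)&(P[...,1]<-.0)
    q=P[r][:,:2]; 
    nl,l,st,ce=cv2.connectedComponentsWithStats(r.astype(np.uint8))
    for i in range(1,nl):
        if st[i,4]>15: q=P[l==i]; print(n,"rim",ce[i].round(),st[i,4],q.min(0).round(3),q.max(0).round(3))
    for nm,m in [("purple",W&(H>130)&(H<150)&(S>120)),("green",W&(H>50)&(H<70)&(S>180))]:
        nl,l,st,ce=cv2.connectedComponentsWithStats(m.astype(np.uint8))
        for i in range(1,nl):
            if st[i,4]>60: print(n,nm,ce[i].round(),np.percentile(P[l==i],[3,97],0).round(3).tolist())
    if n=="scene": a=cv2.resize(d["color"][180:360,210:410],(600,540))
    else: a2=cv2.resize(d["color"][160:310,70:370],(800,400),interpolation=cv2.INTER_CUBIC)
save("c.png",a); save("d.png",a2)
E
```

```text
scene orange [265. 207.] 65 [[0.523, -0.06, 0.132], [0.534, -0.043, 0.136], [0.548, -0.029, 0.138]]
  top [ 0.53552579 -0.04427131  0.13620664] [0.0270663  0.03210652 0.00499819]
scene orange [279. 207.] 58 [[0.54, -0.077, 0.134], [0.553, -0.065, 0.137], [0.573, -0.05, 0.138]]
  top [ 0.55694777 -0.06344974  0.13600708] [0.03371135 0.02943285 0.00405402]
scene rim [421. 208.] 73 [ 0.922 -0.216  0.067] [ 0.941 -0.146  0.075]
scene rim [269. 240.] 62 [ 0.512 -0.085  0.067] [ 0.542 -0.054  0.075]
scene rim [351. 299.] 743 [ 0.428 -0.415  0.067] [ 0.574 -0.212  0.075]
scene rim [362. 315.] 145 [ 0.456 -0.387  0.067] [ 0.506 -0.336  0.075]
scene purple [359. 215.] [[0.708, -0.167, 0.093], [0.755, -0.117, 0.098]]
scene purple [231. 259.] [[0.378, -0.122, 0.068], [0.425, -0.077, 0.098]]
scene purple [231. 283.] [[0.378, -0.123, 0.005], [0.416, -0.088, 0.058]]
side rim [197. 272.] 288 [ 0.429 -0.413  0.067] [ 0.578 -0.209  0.075]
side rim [198. 250.] 75 [ 0.45  -0.33   0.067] [ 0.485 -0.231  0.075]
side rim [185. 280.] 24 [ 0.507 -0.377  0.069] [ 0.521 -0.334  0.075]
side purple [237. 196.] [[0.385, -0.118, 0.085], [0.435, -0.067, 0.099]]
side purple [307. 282.] [[0.715, -0.165, 0.082], [0.767, -0.114, 0.099]]
```

View pics/c.png

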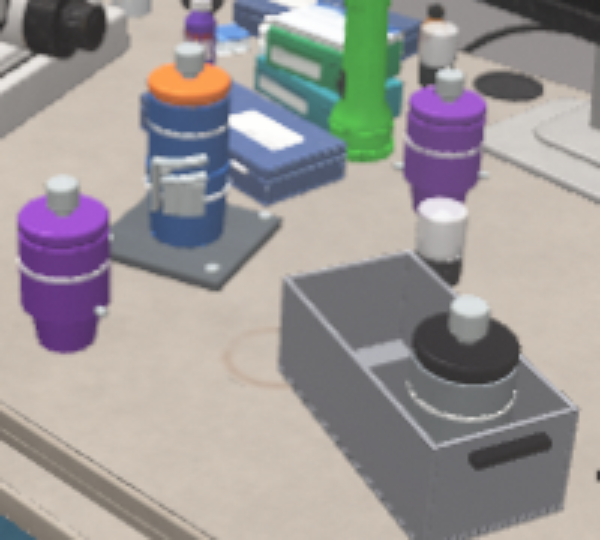

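View pics/d.png

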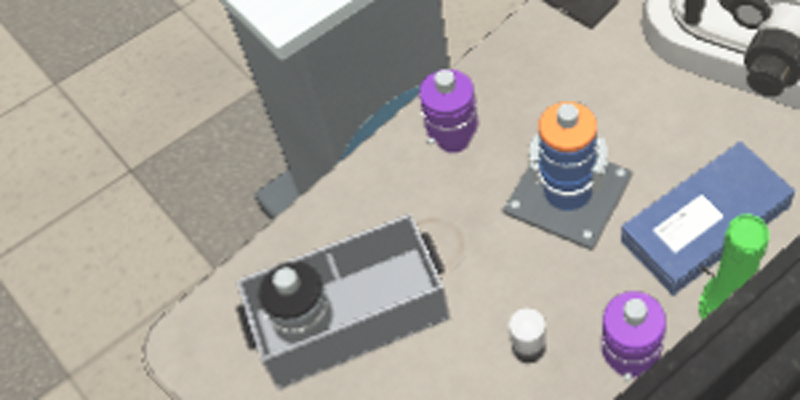

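The close crops confirm the choice: the orange lid at scene (265,207) is the only blue canister, and its hooked ramps and plate are visible. The carrier's empty bay is the end nearer the dock. Next I check free space for the path and the set-down spot.

```bash
python3 - <<'E'
from h import *
Q=[]
for n in ["scene","side"]:
    d=np.load(n+".npy",allow_pickle=True).item(); P,ok=cloud(d); Q.append(P[ok])
    if n=="side":
        H,S,V=cv2.split(cv2.cvtColor(d["color"],cv2.COLOR_RGB2HSV))
        o=ok&(H>5)&(H<20)&(S>120)&(P[...,2]<.2)&(P[...,2]>.12)&(P[...,0]<.7)
        q=P[o]; print(len(q),q.min(0),q.max(0),np.median(q,0), cv2.minEnclosingCircle(q[:,:2].astype(np.float32)))
    r=ok&(P[...,2]>.062)&(P[...,2]<.078)&(P[...,0]>.4)&(P[...,0]<.6)&(P[...,1]<-.19)&(P[...,1]>-.43)
    R=cv2.minAreaRect(P[r][:,:2].astype(np.float32)); print(R, cv2.boxPoints(R).round(3).tolist())
Q=np.vstack(Q)
print("max height cm; rows x .2...8, cols y .55..-.45 step .05")
for x in np.arange(.2,.8,.05):
    s=""
    for y in np.arange(.5,-.46,-.05):
        m=(abs(Q[:,0]-x)<.025)&(abs(Q[:,1]-y)<.025)&(Q[:,2]<.7)
        s+="%4d"%(round(100*np.percentile(Q[m][:,2],98)) if m.sum()>3 else -99)
    print("%.2f"%x,s)
E
```

```text
((0.5012604594230652, -0.31711357831954956), (0.19622766971588135, 0.09684999287128448), 71.11100769042969) [[0.42399999499320984, -0.39399999380111694], [0.5149999856948853, -0.4259999990463257], [0.5789999961853027, -0.23999999463558197], [0.4869999885559082, -0.20900000631809235]]
246 [ 0.52510428 -0.07529533  0.12916824] [ 0.58291516 -0.01824816  0.14607086] [ 0.56073825 -0.05301332  0.13575478] ((0.5539889931678772, -0.04676692932844162), 0.02947666496038437)
((0.5043566823005676, -0.3113633394241333), (0.20215895771980286, 0.0977926030755043), 70.49922180175781) [[0.42500001192092896, -0.38999998569488525], [0.5170000195503235, -0.4230000078678131], [0.5839999914169312, -0.23199999332427979], [0.492000013589859, -0.20000000298023224]]
max height cm; rows x .2...8, cols y .55..-.45 step .05
0.20   34  51  53 -99 -99 -99 -99 -99 -99 -23 -23 -23 -23 -99 -99 -99 -99 -99 -99 -99
0.25   53  53  31 -99 -99 -99 -99 -23 -23 -23 -23 -23 -23 -99 -99 -99 -99 -99 -99 -78
0.30    0   3   3   1   1   0   1   1   0   0   0   0  -1 -23 -99 -99 -99 -99 -99 -78
0.35    0   1   3   3   0   0   1   2   0   0   0   0   0   0   0   0   0   0   0   0
0.40    0   1   1  21  53  53   4   1   0   0   0  10  12   0   0   0   0   0   0   0
0.45    0   0   0  21  53  54  55  28   0   0   0   9  10   0   0   7   7  10   9   0
0.50    0   0  21  43  53  53  54  33   0   1   1  13   1   0   7   7   6  12  10   0
0.55    0  10  21  53  53  53  43   3   0   0  14  16  13   0   7   7   7   7   7   1
0.60    0 -99  43  55  58  53  21  10   0   0   9  14   1   0   0   6   0   0   0   1
0.65    0 -99  43  49  51  51  12  11   4   4   4   4   0   0   6   0   0   0   0   0
0.70    1  20  46  44  43  43   0   1   4   4   4   4  10  10   4   0   0   0   0   0
0.75    1  20  48  48  46   5   5   0   4   4  16  16  10  12   0   0   0   0   0  -3
0.80    2  48  48  48  46   0   7   5   8   8  16  16   0   0   0   0   0   0  -3  -3
```

```bash
cat > go.py <<'E'
import sys
from h import *
x,y,z=map(float,sys.argv[1:4]); s=get_state(); p=s["position"]; w=s["tcp_rot"][2]
yaw=float(sys.argv[4]) if len(sys.argv)>4 else w
c,n=np.cos(np.radians(w)),np.sin(np.radians(w)); d=np.array([x,y,z])-p
print("t %.2f pos %s yaw %.1f  shift mm %s turn %.1f"%(s["t"],p.round(4),w,(1000*np.array([d[0]*c+d[1]*n,d[0]*n-d[1]*c,-d[2]])).round(1),-((yaw-w+180)%360-180)))
E
python3 -m pendant '[[-35,-50,0,0],[-70,-100,0,0],[-100,-148,0,0],[-125,-185,0,0],[-145,-218,0,0]]'
python3 -m pendant '[[0,0,0,0],[0,0,0,0]]'
python3 go.py 0.30 0.07 0.42; python3 go.py 0.45 -0.02 0.42
```

```text
t: 0.57
position: [0.2489, 0.2727, 0.4044]
tcp_rot: [-180.0, 0.0, 156.1]
wrist_force: [1.4, -0.1, -0.5]
grip_width: 0.0856
gripper_force: 0.0
t: 0.73
position: [0.2496, 0.2728, 0.4049]
tcp_rot: [180.0, 0.0, 155.8]
wrist_force: [0.2, -0.2, 0.3]
grip_width: 0.085
gripper_force: 0.0
t 0.73 pos [0.2496 0.2728 0.4049] yaw 155.8  shift mm [-129.2 -164.2  -15.1] turn -0.0
t 0.73 pos [0.2496 0.2728 0.4049] yaw 155.8  shift mm [-302.9 -184.7  -15.1] turn -0.0
```

```bash

python3 -m pendant '[[-25,-32,0,0],[-50,-64,0,0],[-75,-96,0,0],[-102,-130,0,0],[-129,-164,-15,0]]'
python3 go.py 0.55 -0.05 0.41
```

```text
t: 1.15
position: [0.2983, 0.0785, 0.4163]
tcp_rot: [-180.0, -0.1, 156.1]
wrist_force: [0.9, 0.9, 0.1]
grip_width: 0.0857
gripper_force: 0.0
t 1.15 pos [0.2983 0.0785 0.4163] yaw 156.1  shift mm [-282.2  -15.8    6.3] turn -0.0
```

```bash

python3 -m pendant '[[-40,-1,0,0],[-80,-2,0,0],[-120,-4,0,0],[-160,-5,0,0],[-200,-6,8,0]]'
python3 -m pendant '[[-30,-1,0,0],[-60,-2,0,0],[-78,-3,0,0],[-78,-3,0,0],[-78,-3,0,0]]'
python3 - <<'E'
from h import *
d=camera("wrist"); np.save("w1.npy",d,allow_pickle=True); P,ok=cloud(d); save("e.png",d["color"])
H,S,V=cv2.split(cv2.cvtColor(d["color"],cv2.COLOR_RGB2HSV))
o=ok&(H>5)&(H<20)&(S>120)&(P[...,2]>.12)&(P[...,2]<.15)
q=P[o]; print(len(q),q.min(0),q.max(0),cv2.minEnclosingCircle(q[:,:2].astype(np.float32)))
k=ok&(P[...,2]>.155)&(P[...,2]<.165)&(np.hypot(P[...,0]-.55,P[...,1]+.05)<.04); print(k.sum(),cv2.minEnclosingCircle(P[k][:,:2].astype(np.float32)))
E
python3 go.py 0.55 -0.05 0.41
```

```text
t: 1.57
position: [0.4816, -0.0077, 0.4099]
tcp_rot: [179.9, 0.1, 156.1]
wrist_force: [1.1, -0.0, 1.1]
grip_width: 0.0854
gripper_force: 0.0
t: 1.98
position: [0.5498, -0.0412, 0.4083]
tcp_rot: [-180.0, -0.1, 156.0]
wrist_force: [-0.3, 0.4, -0.9]
grip_width: 0.0855
gripper_force: 0.0
3818 [ 0.52420538 -0.07600054  0.12513983] [ 0.5832683  -0.01691875  0.14877371] ((0.5538683533668518, -0.04644852504134178), 0.029880695044994354)
755 ((0.5538141131401062, -0.04610313102602959), 0.011012857779860497)
t 2.03 pos [ 0.549  -0.0409  0.4086] yaw 156.1  shift mm [-4.6 -7.9 -1.4] turn -0.0
```

View pics/e.png

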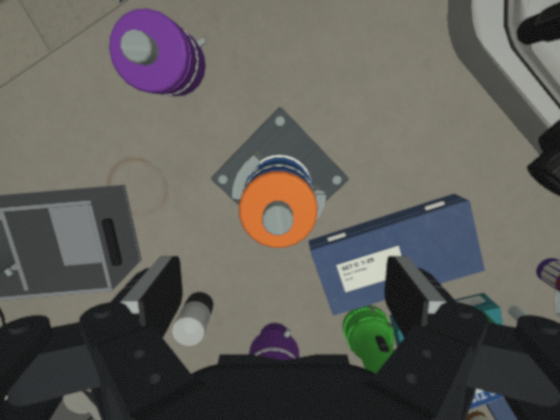

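The wrist view is centred on the orange canister: lid at (277,208), knob at (277,218), ramps on both sides and the slide box clear to the right. The axis is at (0.554,-0.046). I'll go down there.

```bash
python3 go.py 0.5538 -0.0463 0.267
python3 -m pendant '[[-3,-1,0,0],[-6,-3,15,0],[-6,-3,40,0],[-6,-3,70,0],[-6,-3,95,0]]'
python3 -m pendant '[[0,0,0,0],[0,0,0,0]]'
python3 go.py 0.5538 -0.0463 0.267
```

```text
t 2.03 pos [ 0.549  -0.0409  0.4086] yaw 156.1  shift mm [ -6.6  -3.  141.6] turn -0.0
t: 2.45
position: [0.5525, -0.0463, 0.3135]
tcp_rot: [180.0, 0.0, 156.0]
wrist_force: [-0.5, -0.4, 0.4]
grip_width: 0.0854
gripper_force: 0.0
t: 2.62
position: [0.5524, -0.0465, 0.3143]
tcp_rot: [-180.0, -0.1, 156.0]
wrist_force: [1.6, 0.1, 1.3]
grip_width: 0.0854
gripper_force: 0.0
t 2.62 pos [ 0.5524 -0.0465  0.3143] yaw 156.0  shift mm [-1.2  0.7 47.3] turn -0.0
```

```bash

python3 -m pendant '[[-1,1,10,0],[-1,1,20,0],[-1,1,32,0],[-1,1,42,0],[-1,1,47,0]]'
python3 -m pendant '[[0,0,0,0],[0,0,0,0],[0,0,0,0],[0,0,0,0],[0,0,0,0]]' -0.2 40
python3 -m pendant '[[0,0,0,0],[0,0,0,0],[0,0,0,0],[0,0,0,0]]'
```

```text
t: 3.03
position: [0.5543, -0.0465, 0.2663]
tcp_rot: [-180.0, -0.0, 156.0]
wrist_force: [-1.0, -0.4, -1.6]
grip_width: 0.0854
gripper_force: 0.0
t: 3.45
position: [0.5547, -0.0467, 0.268]
tcp_rot: [180.0, 0.1, 156.0]
wrist_force: [-1.1, -0.2, 2.0]
grip_width: 0.0585
gripper_force: 43.3
t: 3.78
position: [0.5547, -0.0467, 0.2679]
tcp_rot: [180.0, 0.1, 156.0]
wrist_force: [-2.3, -0.8, 6.9]
grip_width: 0.0583
gripper_force: 43.4
```

```bash

python3 -m pendant '[[0,0,-0.5,-2],[0,0,-1,-5],[0,0,-1.3,-9],[0,0,-1.6,-13],[0,0,-2,-16]]'
python3 go.py 0.5547 -0.0467 0.268 ; python3 -c "
from h import *;s=get_state();print(s['torque'])"
```

```text
t: 4.2
position: [0.5543, -0.0465, 0.269]
tcp_rot: [180.0, -0.0, 172.2]
wrist_force: [-0.2, 0.1, -2.1]
grip_width: 0.0583
gripper_force: 43.2
t 4.20 pos [ 0.5543 -0.0465  0.269 ] yaw 172.2  shift mm [-0.4 -0.2  1. ] turn -0.0
[ 0.05705944 -0.01241087 -0.02878065]
```

```bash

python3 -m pendant '[[0,0,-0.4,-4],[0,0,-0.8,-8],[0,0,-1.1,-12],[0,0,-1.5,-16],[0,0,-1.8,-20]]'
python3 -m pendant '[[0,0,-0.4,-4],[0,0,-0.8,-8],[0,0,-1.1,-12],[0,0,-1.5,-16],[0,0,-1.8,-20]]'
python3 -c "
from h import *;s=get_state();print(s['torque'])"
```

```text
t: 4.62
position: [0.5546, -0.0466, 0.271]
tcp_rot: [180.0, 0.0, -167.8]
wrist_force: [0.6, -0.9, -0.4]
grip_width: 0.058
gripper_force: 43.3
t: 5.03
position: [0.5544, -0.0465, 0.2726]
tcp_rot: [180.0, -0.0, -147.8]
wrist_force: [-1.0, 0.5, -1.4]
grip_width: 0.0588
gripper_force: 43.2
[-0.00712528  0.00542032  0.04750126]
```

```bash

python3 -m pendant '[[0,0,-0.4,-5],[0,0,-0.8,-10],[0,0,-1.1,-15],[0,0,-1.5,-20],[0,0,-1.5,-24]]'
python3 -m pendant '[[0,0,-1,0],[0,0,-3,0],[0,0,-6,0],[0,0,-9,0],[0,0,-12,0]]'
python3 -c "
from h import *;s=get_state();print(s['torque'])"
```

```text
t: 5.45
position: [0.5543, -0.0465, 0.2741]
tcp_rot: [180.0, -0.0, -123.7]
wrist_force: [-0.5, 0.4, -2.4]
grip_width: 0.0587
gripper_force: 43.2
t: 5.87
position: [0.5545, -0.0466, 0.2868]
tcp_rot: [-180.0, 0.0, -124.1]
wrist_force: [1.3, 0.3, -1.2]
grip_width: 0.0582
gripper_force: 43.2
[-0.02285557 -0.02100201 -0.00353344]
```

Free (vertical force about -2 N, which is the canister's weight). I'll lift it straight out.

```bash

python3 -m pendant '[[0,0,-5,0],[0,0,-15,0],[0,0,-27,0],[0,0,-37,0],[0,0,-43,0]]'
python3 -m pendant '[[0,0,-5,0],[0,0,-14,0],[0,0,-23,0],[0,0,-29,0],[0,0,-32,0]]'
python3 -m pendant '[[0,0,0,0],[0,0,0,0]]'
python3 - <<'E'
from h import *
d=camera("scene"); e=camera("side"); save("f.png",np.hstack([cv2.resize(d["color"][150:330,180:360],(400,400)),cv2.resize(e["color"][140:280,80:220],(400,400))]))
np.save("s2.npy",d,allow_pickle=True)
E
python3 go.py 0.40 0.03 0.361
```

```text
t: 6.28
position: [0.5549, -0.0466, 0.3313]
tcp_rot: [-179.9, 0.0, -124.0]
wrist_force: [0.8, 0.2, -2.0]
grip_width: 0.0588
gripper_force: 43.3
t: 6.7
position: [0.5547, -0.0466, 0.3626]
tcp_rot: [-179.9, 0.0, -124.0]
wrist_force: [0.0, 0.1, -2.9]
grip_width: 0.0582
gripper_force: 43.3
t: 6.87
position: [0.5545, -0.0466, 0.3614]
tcp_rot: [180.0, -0.0, -124.0]
wrist_force: [0.6, -0.8, -2.8]
grip_width: 0.0583
gripper_force: 43.3
t 6.97 pos [ 0.5543 -0.0465  0.361 ] yaw -124.0  shift mm [ 22.8 170.8  -0. ] turn -0.0
```

View pics/f.png

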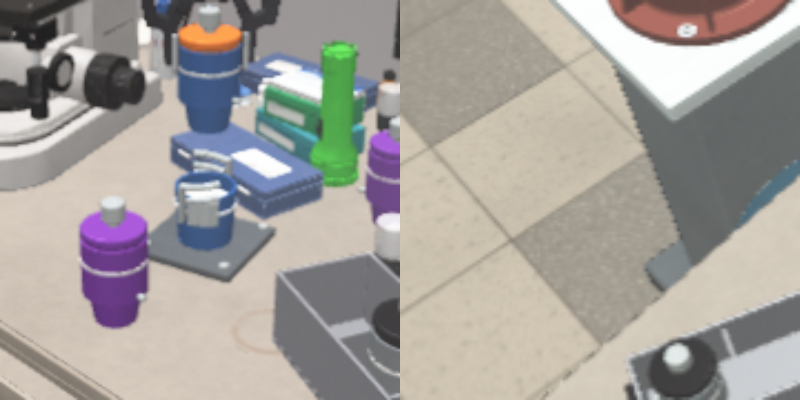

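The scene view shows the canister held clear above the dock at (210,80) in the crop, upright, with the dock and its neighbours undisturbed. Next I carry it to the clear spot at (0.40, 0.03).

```bash

python3 -m pendant '[[1,8,0,0],[3,25,0,0],[7,52,0,0],[11,82,0,0],[15,112,0,0]]'
python3 -m pendant '[[4,28,0,0],[6,46,0,0],[8,56,0,0],[8,59,0,0],[8,59,0,0]]'
python3 -m pendant '[[0,0,10,0],[0,0,30,0],[0,0,55,0],[0,0,80,0],[0,0,100,0]]'
python3 -m pendant '[[0,0,8,0],[0,0,14,0],[0,0,18,0],[0,0,20,0],[0,0,20,0]]'
python3 go.py 0.40 0.03 0.228
```

```text
t: 7.38
position: [0.4514, 0.0042, 0.3608]
tcp_rot: [179.9, -0.0, -124.0]
wrist_force: [0.7, 0.8, -2.8]
grip_width: 0.0584
gripper_force: 43.6
t: 7.8
position: [0.3998, 0.0301, 0.3616]
tcp_rot: [-180.0, 0.0, -124.0]
wrist_force: [0.5, 0.2, -1.6]
grip_width: 0.0582
gripper_force: 43.7
t: 8.22
position: [0.4008, 0.0295, 0.2599]
tcp_rot: [-180.0, 0.0, -124.0]
wrist_force: [0.3, 0.1, -2.3]
grip_width: 0.0582
gripper_force: 43.6
t: 8.63
position: [0.4004, 0.0299, 0.2418]
tcp_rot: [-180.0, 0.0, -124.0]
wrist_force: [-0.6, 0.2, -2.6]
grip_width: 0.0582
gripper_force: 43.7
t 8.63 pos [0.4004 0.0299 0.2418] yaw -124.0  shift mm [ 0.1  0.4 13.8] turn -0.0
```

```bash

python3 -m pendant '[[0,0,3,0],[0,0,6,0],[0,0,9,0],[0,0,11,0],[0,0,11,0]]'
python3 -m pendant '[[0,0,0.5,0],[0,0,1,0],[0,0,1.5,0],[0,0,1.5,0],[0,0,1.5,0]]'
python3 -m pendant '[[0,0,0.5,0],[0,0,1,0],[0,0,1,0],[0,0,1,0]]'
```

```text
t: 9.05
position: [0.3997, 0.03, 0.2301]
tcp_rot: [180.0, -0.0, -124.0]
wrist_force: [-1.0, 0.4, -2.5]
grip_width: 0.0587
gripper_force: 43.8
t: 9.47
position: [0.3999, 0.03, 0.2289]
tcp_rot: [-180.0, -0.0, -124.0]
wrist_force: [0.1, 0.7, -2.4]
grip_width: 0.0579
gripper_force: 43.8
t: 9.8
position: [0.3998, 0.0299, 0.2279]
tcp_rot: [180.0, -0.0, -124.0]
wrist_force: [-0.6, -0.1, -2.7]
grip_width: 0.0582
gripper_force: 43.8
```

```bash

python3 -m pendant '[[0,0,0.5,0],[0,0,1,0],[0,0,1,0],[0,0,1,0]]'
python3 -m pendant '[[0,0,0.5,0],[0,0,1,0],[0,0,1,0],[0,0,1,0]]'
```

```text
t: 10.13
position: [0.4, 0.03, 0.2276]
tcp_rot: [-180.0, 0.0, -124.0]
wrist_force: [-3.5, 0.8, 12.7]
grip_width: 0.0587
gripper_force: 44.5
t: 10.47
position: [0.4002, 0.0299, 0.2274]
tcp_rot: [-179.9, 0.0, -124.0]
wrist_force: [-7.5, 0.1, 29.3]
grip_width: 0.0586
gripper_force: 46.0
```

```bash

python3 -m pendant '[[0,0,-1.2,0],[0,0,-1.2,0],[0,0,-1.2,0]]'
python3 -m pendant '[[0,0,0,0],[0,0,0,0],[0,0,0,0],[0,0,0,0],[0,0,0,0]]' 1
python3 -m pendant '[[0,0,-10,0],[0,0,-30,0],[0,0,-60,0],[0,0,-90,0],[0,0,-110,0]]'
python3 -m pendant '[[0,0,-15,0],[0,0,-30,0],[0,0,-30,0],[0,0,-30,0]]'
python3 - <<'E'
from h import *
d=camera("wrist"); np.save("w2.npy",d,allow_pickle=True); P,ok=cloud(d); e=camera("scene")
save("g.png",np.hstack([cv2.resize(d["color"],(400,300)),cv2.resize(e["color"],(400,300))]))
H,S,V=cv2.split(cv2.cvtColor(d["color"],cv2.COLOR_RGB2HSV))
o=ok&(H>5)&(H<20)&(S>120)&(P[...,2]>.07)&(P[...,2]<.12)
q=P[o]; print(len(q),q.min(0),q.max(0),cv2.minEnclosingCircle(q[:,:2].astype(np.float32)))
k=ok&(P[...,2]>.114)&(P[...,2]<.127)&(np.hypot(P[...,0]-.4,P[...,1]-.03)<.04); print(k.sum(),cv2.minEnclosingCircle(P[k][:,:2].astype(np.float32)),np.median(P[k][:,2]))
E
python3 go.py 0.40 0.03 0.265 160.7
```

```text
t: 10.72
position: [0.4001, 0.0299, 0.2274]
tcp_rot: [-180.0, 0.0, -124.0]
wrist_force: [-1.8, 0.4, 7.9]
grip_width: 0.0585
gripper_force: 44.3
t: 11.13
position: [0.3998, 0.03, 0.227]
tcp_rot: [180.0, -0.0, -124.0]
wrist_force: [0.0, 0.0, -0.6]
grip_width: 0.085
gripper_force: 0.0
t: 11.55
position: [0.4001, 0.03, 0.3394]
tcp_rot: [-179.9, 0.0, -124.0]
wrist_force: [0.6, 0.4, 0.4]
grip_width: 0.0856
gripper_force: 0.0
t: 11.88
position: [0.4001, 0.03, 0.3674]
tcp_rot: [-179.9, 0.0, -124.0]
wrist_force: [0.8, 0.1, -0.4]
grip_width: 0.0852
gripper_force: 0.0
3961 [ 0.37080211 -0.00082435  0.08998899] [0.42962643 0.05810331 0.11852798] ((0.40010756254196167, 0.028573472052812576), 0.029854577034711838)
790 ((0.3999473452568054, 0.02890242077410221), 0.011084944941103458) 0.11949221109773427
t 11.98 pos [0.3995 0.03   0.3663] yaw -124.0  shift mm [ -0.3  -0.4 101.3] turn 75.3
```

View pics/g.png

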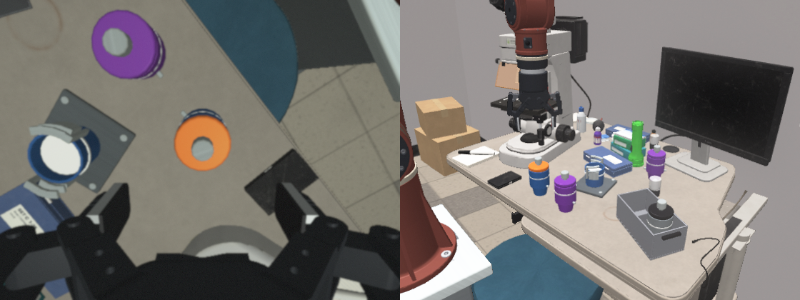

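The canister stands upright at (0.400, 0.029), with orange lid at (202,148) in the left image; the dock and neighbours are undisturbed. Now I go for the knob.

```bash

python3 -m pendant '[[0,-1,10,-4],[0,-1,30,-8],[0.5,-1,55,-12],[0.5,-1,75,-15],[0.5,-1,86,-15]]'
python3 -m pendant '[[0,0,3,0],[0,0,6,0],[0,0,6,0]]'
python3 go.py 0.40 0.0288 0.2725 -109.3
```

```text
t: 12.4
position: [0.399, 0.0291, 0.2782]
tcp_rot: [179.8, -0.1, -108.8]
wrist_force: [-0.3, 0.1, -0.2]
grip_width: 0.0854
gripper_force: 0.0
t: 12.65
position: [0.4003, 0.029, 0.2748]
tcp_rot: [179.9, -0.0, -109.0]
wrist_force: [-0.1, -0.9, -0.4]
grip_width: 0.0851
gripper_force: 0.0
t 12.65 pos [0.4003 0.029  0.2748] yaw -109.0  shift mm [0.3 0.2 2.3] turn 0.3
```

```bash

python3 -m pendant '[[0,0,0.5,0],[0,0,1,0],[0,0,1,0],[0,0,1,0],[0,0,1,0]]' -0.7 35
python3 -m pendant '[[0,0,0,0],[0,0,0,0],[0,0,0,0],[0,0,0,0],[0,0,0,0]]'
```

```text
t: 13.07
position: [0.4005, 0.029, 0.2744]
tcp_rot: [-180.0, 0.0, -109.0]
wrist_force: [-0.4, 0.2, -0.4]
grip_width: 0.0254
gripper_force: 0.0
t: 13.48
position: [0.4006, 0.029, 0.2744]
tcp_rot: [-180.0, 0.0, -109.0]
wrist_force: [-0.6, 0.1, 6.1]
grip_width: 0.0203
gripper_force: 34.2
```

```bash

python3 -m pendant '[[0,0,-1,0],[0,0,-4,0],[0,0,-9,0],[0,0,-14,0],[0,0,-17,0]]' -0.7 50
python3 -m pendant '[[0,0,-10,0],[0,0,-30,0],[0,0,-60,0],[0,0,-90,0],[0,0,-110,0]]'
python3 -m pendant '[[0,0,-12,0],[0,0,-18,0],[0,0,-18,0],[0,0,-18,0]]'
python3 - <<'E'
from h import *
d=camera("side"); P,ok=cloud(d); 
m=ok&(P[...,2]>.055)&(P[...,2]<.080)&(P[...,0]>.4)&(P[...,0]<.62)&(P[...,1]<-.19)&(P[...,1]>-.44)
R=cv2.minAreaRect(P[m][:,:2].astype(np.float32)); print(R)
e=camera("scene"); save("hh.png",np.hstack([cv2.resize(d["color"],(400,300)),cv2.resize(e["color"],(400,300))]))
E
python3 go.py 0.517 -0.272 0.424
```

```text
t: 13.9
position: [0.4006, 0.029, 0.2918]
tcp_rot: [-180.0, 0.0, -109.0]
wrist_force: [-0.7, -0.4, -1.1]
grip_width: 0.0198
gripper_force: 49.0
t: 14.32
position: [0.4005, 0.029, 0.4039]
tcp_rot: [-179.9, 0.0, -109.0]
wrist_force: [1.9, -0.9, -2.6]
grip_width: 0.0198
gripper_force: 49.3
t: 14.65
position: [0.4002, 0.029, 0.4187]
tcp_rot: [180.0, -0.0, -109.0]
wrist_force: [-0.2, -1.2, -2.0]
grip_width: 0.0197
gripper_force: 49.2
((0.5036833882331848, -0.31110063195228577), (0.20339305698871613, 0.09827011078596115), 71.05217742919922)
t 14.75 pos [0.4    0.0291 0.4182] yaw -109.0  shift mm [ 246.6 -208.6   -5.8] turn -0.0
```

View pics/hh.png

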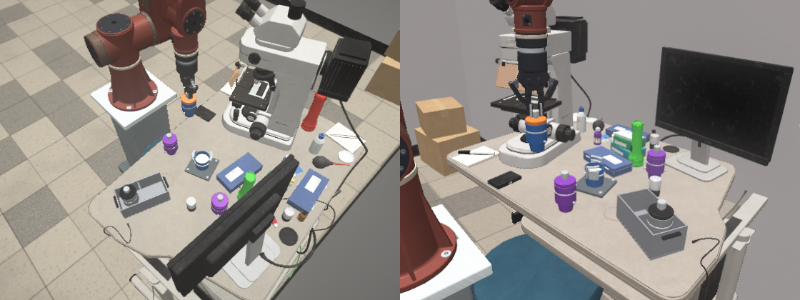

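The canister hangs upright from the knob (orange lid at (190,98) left and (537,120) right), above all the obstacles. Now over to the bay.

```bash

python3 -m pendant '[[6,-5,0,0],[20,-17,0,0],[42,-36,-2,0],[66,-56,-4,0],[90,-76,-6,0]]'
python3 -m pendant '[[25,-21,0,0],[50,-42,0,0],[75,-63,0,0],[98,-83,0,0],[118,-100,0,0]]'
python3 -m pendant '[[18,-15,0,0],[30,-25,0,0],[37,-31,0,0],[39,-33,0,0],[39,-33,0,0]]'
python3 -m pendant '[[0,0,0,0],[0,0,0,0],[0,0,0,0]]'
python3 - <<'E'
from h import *
d=camera("wrist"); save("i.png",d["color"]); P,ok=cloud(d)
Q=[P[ok]]
m=ok&(P[...,2]>.06)&(P[...,2]<.080)&(P[...,0]>.4)&(P[...,0]<.62)&(P[...,1]<-.19)&(P[...,1]>-.44)
print(m.sum()); q=P[m][:,:2]
# carrier frame coords with yaw guess
for a in (70,70.7,71.4,72):
    u=np.array([np.cos(np.radians(a)),np.sin(np.radians(a))]); v=np.array([u[1],-u[0]])
    s=q@v; t=q@u
    print(a,np.percentile(s,[.5,99.5]),np.percentile(t,[.5,99.5]), "bay guess",np.array([.517,-.272])@v,np.array([.517,-.272])@u)
    h,b=np.histogram(s,bins=np.arange(.5,.64,.004)); print("  s",[(round(x,3),int(n)) for x,n in zip(b,h) if n>20])
    h,b=np.histogram(t,bins=np.arange(-.25,0,.004)); print("  t",[(round(x,3),int(n)) for x,n in zip(b,h) if n>20])
E
python3 go.py 0.517 -0.272 0.424
```

```text
t: 15.17
position: [0.4432, -0.0824, 0.4246]
tcp_rot: [179.9, -0.0, -108.9]
wrist_force: [1.1, 0.5, -2.0]
grip_width: 0.0197
gripper_force: 49.3
t: 15.58
position: [0.4994, -0.2276, 0.424]
tcp_rot: [179.9, -0.0, -109.0]
wrist_force: [-0.4, 0.5, -2.6]
grip_width: 0.0199
gripper_force: 49.2
t: 16.0
position: [0.5175, -0.273, 0.4244]
tcp_rot: [179.9, 0.0, -109.0]
wrist_force: [-0.6, 0.3, -1.8]
grip_width: 0.0201
gripper_force: 49.2
t: 16.25
position: [0.5175, -0.2717, 0.4254]
tcp_rot: [-180.0, 0.0, -108.9]
wrist_force: [0.7, -0.7, -1.9]
grip_width: 0.0195
gripper_force: 49.3
3704
70 [0.53348316 0.62931401] [-0.22122502 -0.05689072] bay guess 0.5788505639308965 -0.07877197875439629
  s [(np.float64(0.532), 302), (np.float64(0.536), 715), (np.float64(0.54), 52), (np.float64(0.544), 51), (np.float64(0.548), 57), (np.float64(0.552), 53), (np.float64(0.556), 71), (np.float64(0.56), 88), (np.float64(0.564), 99), (np.float64(0.568), 86), (np.float64(0.572), 97), (np.float64(0.576), 91), (np.float64(0.58), 96), (np.float64(0.584), 94), (np.float64(0.588), 89), (np.float64(0.592), 99), (np.float
[... 6095 characters left out ...]
p.float64(-0.174), 59), (np.float64(-0.17), 55), (np.float64(-0.166), 53), (np.float64(-0.162), 54), (np.float64(-0.158), 54), (np.float64(-0.154), 53), (np.float64(-0.15), 54), (np.float64(-0.146), 91), (np.float64(-0.142), 365), (np.float64(-0.138), 51), (np.float64(-0.134), 48), (np.float64(-0.13), 51), (np.float64(-0.126), 49), (np.float64(-0.122), 48), (np.float64(-0.118), 46), (np.float64(-0.114), 49), (np.float64(-0.11), 47), (np.float64(-0.106), 47), (np.float64(-0.102), 47), (np.float64(-0.098), 50), (np.float64(-0.094), 46), (np.float64(-0.09), 52), (np.float64(-0.086), 49), (np.float64(-0.082), 37)]
t 16.30 pos [ 0.5175 -0.2718  0.4254] yaw -108.9  shift mm [0.3 0.4 1.4] turn -0.0
```

View pics/i.png

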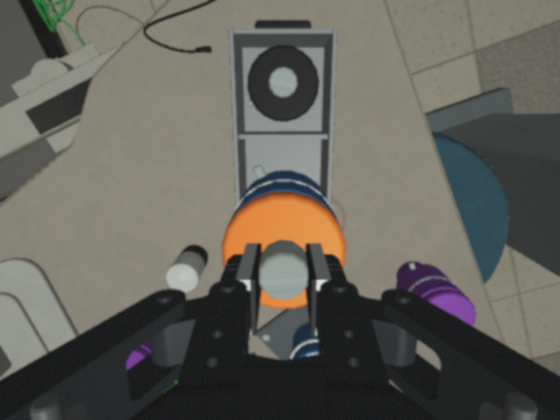

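The wrist view shows the canister hanging upright over the bay nearest the camera, with the divider at (283,134) and the grey canister at (283,82) clear of it. The bay centre comes out at (0.519,-0.269), so I shift by -3 and -1 mm and lower.

```bash

python3 -m pendant '[[-3,-1,5,0],[-3,-1,18,0],[-3,-1,35,0],[-3,-1,52,0],[-3,-1,60,0]]'
python3 -m pendant '[[0,0,0,0],[0,0,0,0]]'
python3 -m pendant '[[0,0,5,0],[0,0,12,0],[0,0,20,0],[0,0,28,0],[0,0,35,0]]'
python3 -m pendant '[[0,0,8,0],[0,0,16,0],[0,0,24,0],[0,0,32,0],[0,0,38,0]]'
python3 -m pendant '[[0,0,3,0],[0,0,6,0],[0,0,9,0],[0,0,10,0],[0,0,10,0]]'
python3 go.py 0.5194 -0.2692 0.2784
```

```text
t: 16.72
position: [0.5191, -0.2693, 0.363]
tcp_rot: [179.9, 0.0, -109.0]
wrist_force: [-0.4, 1.1, -1.3]
grip_width: 0.0198
gripper_force: 49.3
t: 16.88
position: [0.5196, -0.2698, 0.3652]
tcp_rot: [180.0, 0.0, -109.0]
wrist_force: [0.3, -0.2, -1.9]
grip_width: 0.0195
gripper_force: 49.3
t: 17.3
position: [0.5194, -0.27, 0.3291]
tcp_rot: [180.0, 0.0, -109.0]
wrist_force: [-0.5, -0.6, -1.7]
grip_width: 0.0197
gripper_force: 49.2
t: 17.72
position: [0.5194, -0.27, 0.291]
tcp_rot: [180.0, 0.0, -109.0]
wrist_force: [-0.9, 1.0, -2.1]
grip_width: 0.0201
gripper_force: 49.2
t: 18.13
position: [0.5195, -0.2701, 0.2821]
tcp_rot: [180.0, 0.0, -109.0]
wrist_force: [0.8, -0.0, -2.4]
grip_width: 0.0201
gripper_force: 49.3
t 18.13 pos [ 0.5195 -0.2701  0.2821] yaw -109.0  shift mm [-0.8  0.4  3.7] turn -0.0
```

```bash

python3 -m pendant '[[0,0,1,0],[0,0,2,0],[0,0,2.5,0],[0,0,2.5,0],[0,0,2.5,0]]'
python3 -m pendant '[[0,0,0.5,0],[0,0,1,0],[0,0,1,0],[0,0,1,0]]'
python3 -m pendant '[[0,0,0.5,0],[0,0,0.7,0],[0,0,0.7,0],[0,0,0.7,0]]'
```

```text
t: 18.55
position: [0.5196, -0.2701, 0.2797]
tcp_rot: [-180.0, -0.0, -109.0]
wrist_force: [0.6, 1.0, -1.6]
grip_width: 0.0194
gripper_force: 49.3
t: 18.88
position: [0.5196, -0.2701, 0.2787]
tcp_rot: [-180.0, -0.0, -109.0]
wrist_force: [0.3, -0.8, -1.6]
grip_width: 0.0195
gripper_force: 49.4
t: 19.22
position: [0.5197, -0.2702, 0.2786]
tcp_rot: [-179.9, -0.0, -109.0]
wrist_force: [-1.6, 0.4, 4.8]
grip_width: 0.0197
gripper_force: 50.0
```

It touched the floor at the expected height. Release and retreat.

```bash

python3 -m pendant '[[0,0,0,0],[0,0,0,0],[0,0,0,0],[0,0,0,0],[0,0,0,0]]' 0.2
python3 -m pendant '[[0,0,-5,0],[0,0,-20,0],[0,0,-45,0],[0,0,-75,0],[0,0,-100,0]]'
python3 -m pendant '[[0,0,-30,0],[0,0,-50,0],[0,0,-50,0],[0,0,-50,0]]'
python3 - <<'E'
from h import *
d=camera("wrist"); e=camera("scene"); P,ok=cloud(d)
H,S,V=cv2.split(cv2.cvtColor(d["color"],cv2.COLOR_RGB2HSV))
o=ok&(H>5)&(H<20)&(S>120)&(P[...,2]>.07)&(P[...,2]<.125)
q=P[o]; print(np.median(q[:,2]),cv2.minEnclosingCircle(q[:,:2].astype(np.float32)))
k=ok&(P[...,2]>.116)&(P[...,2]<.13)&(np.hypot(P[...,0]-.52,P[...,1]+.27)<.04); print(k.sum(),cv2.minEnclosingCircle(P[k][:,:2].astype(np.float32)),np.median(P[k][:,2]))
save("j.png",np.hstack([cv2.resize(d["color"],(400,300)),cv2.resize(e["color"],(400,300))]))
E
```

```text
t: 19.63
position: [0.5195, -0.2701, 0.2778]
tcp_rot: [180.0, 0.0, -109.0]
wrist_force: [-0.3, 0.2, -0.2]
grip_width: 0.0513
gripper_force: 0.0
t: 20.05
position: [0.5195, -0.27, 0.3799]
tcp_rot: [-180.0, -0.0, -109.0]
wrist_force: [0.5, -0.9, 0.6]
grip_width: 0.051
gripper_force: 0.0
t: 20.38
position: [0.5198, -0.2702, 0.4293]
tcp_rot: [-179.9, -0.0, -109.0]
wrist_force: [0.1, 1.2, -0.1]
grip_width: 0.0514
gripper_force: 0.0
0.10076391530381418 ((0.5194828510284424, -0.2704981565475464), 0.029936842620372772)
521 ((0.5194625854492188, -0.27055126428604126), 0.01095335092395544) 0.12348674024980544
```

View pics/j.png

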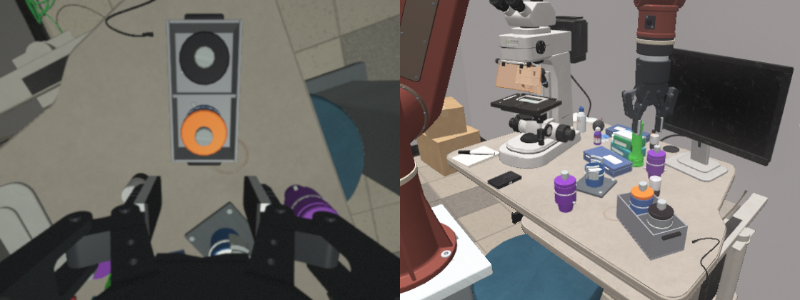

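The canister stands upright in the empty bay (orange lid at (205,132) left, (642,192) right), with lid top at 0.101 and knob top at 0.1235. Both heights match its foot resting on the bay floor.

```bash
python3 -c "
from workcell import close_job
print(close_job())"
```

```text
the job is handed in; nothing more can be done
None
```

The job is done and handed in at about 20 s of the allowed 53 s: the canister was twisted free, stood on the bench and released, then lowered by its knob into the empty bay, where it stands upright with the gripper clear and nothing else seen to have moved.

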